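# Lock a tube block onto the shaker platform

### The job

Mount the metal tube block on the shaker: set it down over the three headed studs of the platform so that the heads come up through the round ends of its keyholes and it lies flat, and let go of it. Then slide it away from the shaker's front panel, along its slots, until it is fully home under the stud heads, and only then swing the keeper arm round behind its plate as far as it goes so that it cannot slide back. Leave the vial, the timer and the slide box where they are.

Things in the scene. Friction and masses are not known exactly. Their poses are not given: they have to be found in the camera images.
- seat (a point): Centre of the holder's underside when fully home, on the platform top of the fixed shaker (low white box, grey front panel on its -x side). Axes: x from front panel to back, the way the holder slides home; y left; z up. Platform: flat grey plate, 55 mm above the worktop, x -140 to +68, y -80 to +80 mm in this frame; turned up to 0.4 rad from the world axes.
- stud_a (a point): Top centre of one of three identical fixed steel studs on the platform, at (x, y) = (-45, +36) mm in the seat frame; the others are at (+25, +36) and (-10, -36) mm. Neck 6 mm diameter and 6 mm high, on it a head 14 mm in diameter, 4 mm high, with bevelled top edge: 10 mm in all above the platform.
- holder_grip (a point): On the centre line of the loose tube block ('holder', 0.25 to 0.5 kg), 35 mm above its underside; axes as the holder. Aluminium block with four tube holes in its top, 56 (x) by 50 (y) mm, centred on a 4 mm steel plate 120 (x) by 100 (y) mm; top 60 mm above the underside. Grip across its y faces, fingertips over 12 mm above the underside so they clear the stud heads.
- entry_a (a point): Centre (on the underside) of one of the plate's three round keyhole entries, 19 mm diameter, at (x, y) = (-25, +36) mm in holder axes; the others at (+45, +36) and (+10, -36) mm. From each a 9 mm wide slot runs towards -x; its end stops the stud's centre 20 mm from the entry's centre.
- push_face (a point): Middle of the block's flat -x face, 28 mm in front of its centre line and 32 mm above the underside. The holder fits one way only, its x along seat x: it goes down with its centre at x = -20 mm in the seat frame (2.5 mm play), then a push of a few newtons here slides it 20 mm along +x to its stop (side play 1.5, height play 2 mm).
- keeper (a joint): Keeper angle: flat steel arm, 62 x 14 mm, upper face 8 mm above the platform, on a vertical pivot at x -70, y +64 mm in the seat frame. 0: it points along seat -x, clear of the holder; grows anticlockwise from above; 1.571 is its stop, pointing along -y, 3 mm behind the plate's rear edge when home (else blocked). Starts at -0.3 to 0.25, stays where left, moves with about 1 N.
- keeper_knob (a point): Middle of the black upright knob near the keeper's free end: 12 mm diameter, from 6 to 36 mm above the platform (this point 24 mm above it), 56 mm from the pivot.
- vial: Bystander: dark vial with white cap, 33 mm diameter, 73 mm high, standing on the worktop; origin at the centre of its underside.
- timer: Bystander: flat white bench timer, 62 x 66 x 18 mm; origin at the centre of its underside.
- slides: Bystander: small blue-sided slide box, 32 x 82 x 30 mm; origin at the centre of its underside.

How it is judged (in metres and radians):
On the way, in this order (a step that is already met when the one before it is completed fails the run):
1. the holder lies flat on the platform with the stud heads through its round entries, let go (x of holder_grip in the frame of seat between -0.027 and -0.01 m and z of holder_grip in the frame of seat between 0.032 and 0.038 m and contact force between the fingers and holder below 0.2 N), for 0.1 s.
2. the holder is home under the stud heads while the keeper is still open (x of holder_grip in the frame of seat between -0.004 and 0.004 m and z of holder_grip in the frame of seat below 0.039 m and value of joint keeper below 0.7 rad), for 0.1 s.
3. the keeper is swung behind the plate (value of joint keeper above 1.4 rad), for 0.1 s.
At the end, for the whole second after the job is handed in: The holder is home: within 4 mm of its home place in x and y, flat on the platform (4 mm) under the stud heads, turned less than 0.07 rad, and the keeper is at more than 1.4 rad behind its plate (x of holder_grip in the frame of seat between -0.004 and 0.004 m and y of holder_grip in the frame of seat between -0.004 and 0.004 m and z of holder_grip in the frame of seat between 0.031 and 0.039 m and angle between the x axis of holder_grip and the x axis of seat, either way round below 0.07 rad and value of joint keeper above 1.4 rad); the robot touches nothing.
It fails at once if the vial, the timer or the slide box is moved by more than 30 mm (distance of any of vial, timer, slides from where it was at the start of the episode above 0.03 m).
It also fails if it takes over 59 s, if anything falls off the work surface, if the arm or the gripper's body presses on something with over 40 N, if the wrist force passes 120 N, or if a joint passes its speed limit or range.

### The arm

A 7-joint arm with a two-finger parallel gripper is mounted at the origin on a cart in front of the work surface, level with it; the furniture and walls round the work are solid. World frame = base frame: x ahead of the robot, y to its left, z up, the work surface at z = 0. Lengths are in m, angles in degrees, forces in N, time in s.
With the tool pointing down it reaches from about 0.425 to 0.875 m from the base axis. Payload 4.7 kg.
Tool frame: the origin (TCP) lies midway between the tips of the shut fingers; the grasp point (between the pads) lies 19 mm behind it; y points along the fingers, x is the direction in which the jaws open and shut, and the axes are right-handed (so a half turn about y gives the same grasp; the last joint's range is limited). The gripper opens to 87 mm and grips with 3 to 60 N. Pads are 19 mm wide; open, the fingers measure 117 mm over their backs; the gripper's body (75 mm by 190 mm) begins 51 mm behind the grasp point.
Start: joints at [73.975, 18.392, -4.016, 83.108, 1.295, 78.541, -3.26], TCP at [0.188, -0.622, 0.223] pointing down, gripper open.
Joint ranges: [-163.93, 163.93], [-17.29, 119.83], [-79.2, 71.16], [3.27, 140.29], [-89.18, 269.18], [5.43, 117.66], [-154.24, 154.24]. Speed limits (degrees/s): [147.25, 147.25, 180, 180, 180, 180, 180].

### API

Orientations are given as [roll, pitch, yaw] about the fixed x, y, z axes, in that order (R = Rz(yaw) Ry(pitch) Rx(roll)).
In Python, from cell import env gives the robot as it stands.
- The arm moves only by the tool carry_out, never from a script. Its argument "targets" is a list of rows, each a list of 2 entries, a list of its own where there are three numbers: the shift along the tool's x, y, z in mm, then the turn, a rotation vector about the tool's x, y, z in degrees. A call has 1 to 12 rows; each row shifts and turns the commanded pose from where the row before left it, along the tool's axes as they then stand; what a row does not reach is not made up. A row lasts 1/10 s, in which the tool goes at most 50 mm and 8.59 degrees, less where a joint would pass 70% of its speed; a pose out of reach is approached as far as the arm can. A call with a gripper value outside its range is refused whole. "jaw" is the opening, from 0 (shut) to 1 (fully open), set as the call begins (left out, the last holds). The fingers move at their own pace and stop on an object; "squeeze" is the grip in N (left out, the last holds). Time passes only in rows, so rows that do not move let the fingers close. It gives the time, the measured TCP pose, the force and the opening at its end, in the units of the state.
- env.get_obs(): the state, without advancing time (a new reading comes with each control period).
- env.read_camera(name): name is "scene" or "side" or "wrist"; returns the picture (384x512x3 uint8, red, green, blue); there is no depth.
- env.get_calibration(name): a dict with "fx", "fy", "cx", "cy" (pixels), "D" ([k1, k2, p1, p2, k3] as OpenCV has them; the pictures are not rectified), "R" (3x3) and "t" (3): a world point X has camera coordinates R X + t; the wrist camera has in their place "hand_eye" (4x4, takes a point from camera to tool coordinates, whose origin is the TCP and whose axes are the tool frame's). Camera axes: x right, y down, z forward; pixel columns grow to the right and rows downward; lengths in m; the calibration is good to about 2 mm. A picture is of the moment at which its call begins: read the wrist's pose just before it. get_calibration takes no time and is no camera call.
- env.sign_off(): hands the job in, once; it reports no verdict.
Trained networks look in the newest picture that a camera, given by its name, has taken for a name from the list of things; names that differ only in an ending like _2 or _b are one class to them, and where a whole thing is asked for, a point or a joint stands for the part that bears it (a point fixed in the world has none). Each returns a list of dicts, best first, with "p" (0 to 1); they miss things now and then, are a little off and sometimes report something else, mostly with a low value. They report only what shows in the picture. A call takes as long as a camera call.
- env.outline_of(camera, label): "mask" (384x512 bool, what is visible of it) and "xy" ([column, row] in pixels, amid what is visible of it).
The state is a dict: "time_s": time; "qpos": joint angles; "joint_velocities": joint speeds; "effort": joint torques, N m; "tool_pos": TCP position; "tool_rot": TCP orientation; "force": force on the tool from outside, world axes, zero at the start; "wrist_torque": the same for the moment, N m; "grip_width": finger opening in m.
Only numpy, scipy, OpenCV 4.12 (cv2) and the standard library are available. Lean on these libraries where they do the work, as an engineer would, in place of code of your own. Each camera call takes 0.05 s, during which the arm holds its last target.

## Working session

There is one attempt and no reset: what is moved stays moved. The work goes in short steps, Python scripts to look and compute and a tool call to move; the robot and the scene stay as the last step left them, time stands still between calls to the robot, and variables do not carry over. Pictures are saved under pics/ and viewed, and the job is handed in when it is done.

Besides the shell and the picture viewer there is one more tool, called after "Request:" as a command line: name --argument value ..., lists and objects as JSON in quotes. carry_out: Moves the arm, as the interface text tells. Its arguments: {"type":"object","properties":{"targets":{"type":"array","items":{"type":"array"}},"jaw":{"type":"number"},"squeeze":{"type":"number"}},"required":["targets"]}

```bash
ls; mkdir -p pics; python3 - <<'E'
from cell import env
import cv2
print(env.get_obs())
for n in ["scene","side","wrist"]:
    im=env.read_camera(n); cv2.imwrite(f"pics/{n}0.png",im[:,:,::-1]); print(n,env.get_calibration(n))
E
```

```text
pics
{'time_s': 0.0, 'qpos': array([73.973581  , 18.44097051, -4.01470569, 83.17268679,  1.29520404,
       78.54044071, -3.25833604]), 'joint_velocities': array([-0.09833259, -0.08527663,  0.04933608,  0.01713816, -0.08912005,
       -0.07842135, -0.02484966]), 'effort': array([-7.61250885e-04, -4.91287100e+01, -4.04512407e-01, -3.12527382e+01,
       -6.38915668e-02,  4.36248269e-02,  1.86473567e-04]), 'tool_pos': array([ 0.18802997, -0.62165085,  0.22145914]), 'tool_rot': array([-90.00605829,   0.1088509 , -73.16296501]), 'force': array([ 0.34178033, -0.383627  ,  0.53597769]), 'wrist_torque': array([0.01047979, 0.01081244, 0.01567395]), 'grip_width': 0.08708474168630512}
scene {'fx': 465.2941841198815, 'fy': 465.2941841198815, 'cx': 257.26029223308217, 'cy': 192.01202808328273, 'D': array([-0.14148266,  0.        ,  0.        ,  0.        ,  0.        ]), 'R': array([[ 0.80669676, -0.59087984, -0.01006741],
       [-0.45788214, -0.61417076, -0.64275829],
       [ 0.3736098 ,  0.52312071, -0.76600289]]), 't': array([-0.45702657,  0.24420389,  1.72717245])}
side {'fx': 440.22053555
[... 204 characters left out ...]
.02004076],
       [-0.19194448,  0.49111288, -0.8496855 ],
       [ 0.34447922, -0.77698208, -0.52690883]]), 't': array([0.44432928, 0.22164138, 1.71285516])}
wrist {'fx': 341.8556948266109, 'fy': 341.8556948266109, 'cx': 256.9299326478484, 'cy': 196.15036591572158, 'D': array([-0.02157729,  0.        ,  0.        ,  0.        ,  0.        ]), 'hand_eye': array([[ 9.99999712e-01,  7.46758159e-05,  7.55465925e-04,
         2.41210171e-04],
       [-7.00997204e-04, -2.91143857e-01,  9.56679028e-01,
        -1.63168112e-01],
       [ 2.91390050e-04, -9.56679282e-01, -2.91143721e-01,
         8.03724824e-02],
       [ 0.00000000e+00,  0.00000000e+00,  0.00000000e+00,
         1.00000000e+00]])}
```

View pics/scene0.png

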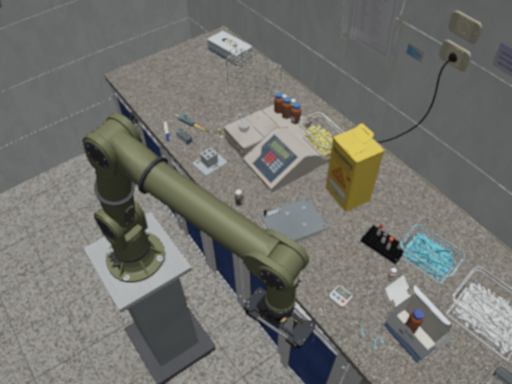

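View pics/side0.png

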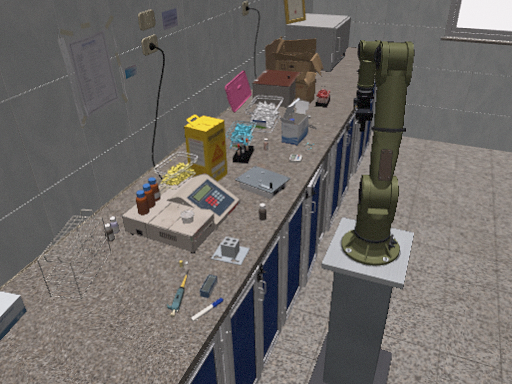

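View pics/wrist0.png

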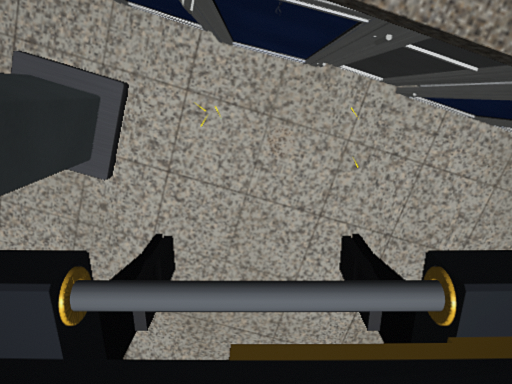

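The scene view shows the holder at about (209,157) and the shaker at about (295,220), partly hidden by the arm. The vial is near (239,197) and the timer near (341,295).

```bash
cat > h.py <<'E'
from cell import env
import numpy as np, cv2
from scipy.spatial.transform import Rotation as Ro
def cam(name,obs=None):
    c=env.get_calibration(name)
    K=np.array([[c["fx"],0,c["cx"]],[0,c["fy"],c["cy"]],[0,0,1]])
    if "R" in c: return K,c["D"],np.array(c["R"]),np.array(c["t"])
    obs=obs or env.get_obs()
    T=np.eye(4);T[:3,:3]=Ro.from_euler("xyz",obs["tool_rot"],degrees=True).as_matrix();T[:3,3]=obs["tool_pos"]
    M=np.linalg.inv(T@c["hand_eye"])
    return K,c["D"],M[:3,:3],M[:3,3]
def proj(C,P):
    K,D,R,t=C
    return cv2.projectPoints(np.atleast_2d(np.float64(P)),cv2.Rodrigues(R)[0],t,K,D)[0].reshape(-1,2)
def toplane(C,px,z):
    K,D,R,t=C
    u=cv2.undistortPoints(np.float64(px).reshape(-1,1,2),K,D).reshape(-1,2)
    d=np.c_[u,np.ones(len(u))]@R   # R^T d
    o=-R.T@t
    s=(z-o[2])/d[:,2]
    return o+s[:,None]*d
def snap(name,f,scale=1,crop=None):
    o=env.get_obs(); im=env.read_camera(name); C=cam(name,o)
    cv2.imwrite("pics/%s_raw.png"%f,im[:,:,::-1]); np.save("pics/%s_tool.npy"%f,np.r_[o["tool_pos"],o["tool_rot"]])
    return im,C,o
def put(f,im): cv2.imwrite("pics/%s.png"%f,np.ascontiguousarray(im[:,:,::-1]))
E
python3 - <<'E'
from h import *
for n in ["scene","side"]:
    C=cam(n)
    for l,z in [("holder_grip",.03),("keeper_knob",.06),("keeper",.06),("vial",.036),("timer",.01),("slides",.015)]:
        r=env.outline_of(n,l)
        for d in r[:2]:
            print(n,l,round(d["p"],2),d["xy"],d["mask"].sum(),toplane(C,[d["xy"]],z)[0].round(3))
C=cam("scene")
print(toplane(C,[[265,211],[312,200],[327,231],[275,240]],.055).round(3))
im=cv2.imread("pics/scene0.png")[130:290,150:400];cv2.imwrite("pics/scz.png",cv2.resize(im,None,fx=3.2,fy=3.2,interpolation=cv2.INTER_CUBIC)[:600])
im=cv2.imread("pics/side0.png")[140:280,180:340];cv2.imwrite("pics/siz.png",cv2.resize(im,None,fx=4,fy=4,interpolation=cv2.INTER_CUBIC)[:600])
E
```

```text
scene holder_grip 0.58 [208.4, 163.8] 521 [0.466 0.216 0.03 ]
scene keeper_knob 0.5 [273.8, 213.4] 80 [ 0.513 -0.181  0.06 ]
scene keeper_knob 0.4 [297.0, 220.6] 1736 [ 0.563 -0.26   0.06 ]
scene keeper 0.52 [271.8, 212.3] 80 [ 0.51  -0.172  0.06 ]
scene vial 0.41 [240.7, 195.1] 123 [ 0.474 -0.014  0.036]
scene timer 0.69 [340.2, 292.3] 297 [ 0.512 -0.567  0.01 ]
scene slides 0.5 [179.2, 133.3] 145 [0.467 0.476 0.015]
side holder_grip 0.73 [230.7, 252.2] 625 [0.472 0.267 0.03 ]
side keeper_knob 0.64 [292.6, 156.1] 104 [ 0.493 -0.497  0.06 ]
side keeper 0.35 [262.9, 182.3] 1053 [ 0.535 -0.202  0.06 ]
side vial 0.66 [262.9, 213.2] 77 [ 0.453 -0.005  0.036]
side timer 0.46 [293.8, 156.5] 87 [ 0.516 -0.586  0.01 ]
side slides 0.67 [207.7, 286.8] 265 [0.473 0.447 0.015]
[[ 0.495 -0.148  0.055]
 [ 0.676 -0.215  0.055]
 [ 0.624 -0.362  0.055]
 [ 0.444 -0.278  0.055]]
```

View pics/scz.png

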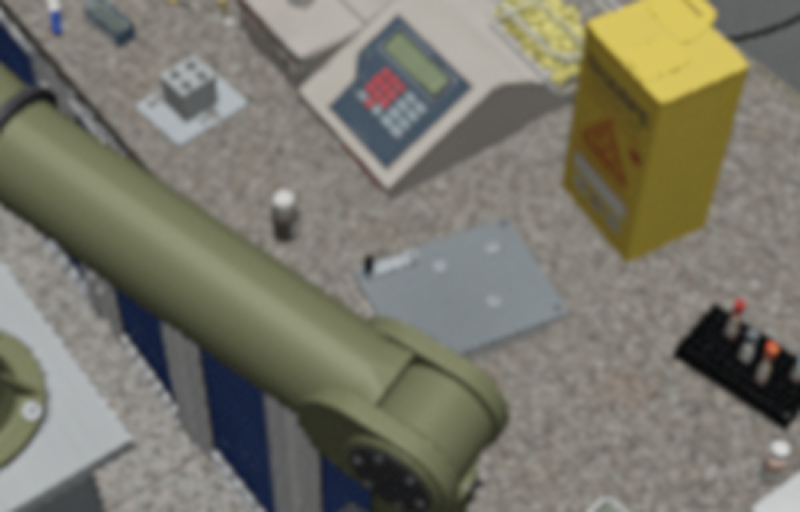

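View pics/siz.png

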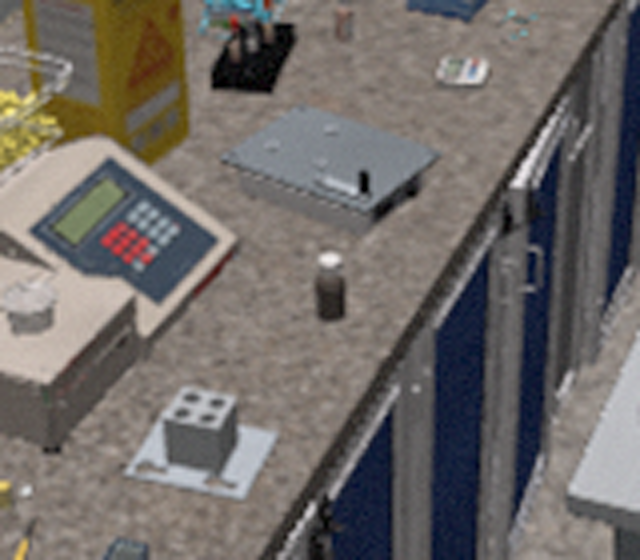

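Request:
carry_out --targets '[[[-8,-14,44],[0,-4.1,0]],[[-8,-14,44],[0,-4.1,0]],[[-8,-14,44],[0,-4.1,0]],[[-8,-14,44],[0,-4.1,0]],[[-8,-14,44],[0,-4.1,0]],[[-8,-14,44],[0,-4.1,0]],[[0,0,44],[0,-4.1,0]],[[0,0,44],[0,-4.1,0]],[[0,0,44],[0,-4.1,0]],[[0,0,44],[0,-4.1,0]],[[0,0,44],[0,-4.1,0]],[[0,0,30],[0,-4.1,0]]]' --jaw 1

```text
time_s: 1.95
tool_pos: [0.5575, -0.2634, 0.3067]
tool_rot: [-89.9, -0.0, -23.6]
force: [-0.4, 0.5, 0.3]
grip_width: 0.0869
```

Request:
carry_out --targets '[[[0,0,0],[0,0,0]]]'

```text
time_s: 2.05
tool_pos: [0.5584, -0.2609, 0.3069]
tool_rot: [-89.8, -0.0, -23.3]
force: [0.9, 0.1, 0.6]
grip_width: 0.087
```

```bash
python3 - <<'E'
from h import *
im,C,o=snap("wrist","w1"); print(o["tool_pos"],o["tool_rot"],o["joint_velocities"].round(2))
put("w1",cv2.resize(im,None,fx=1.5,fy=1.5))
for l in ["stud_a","keeper_knob","keeper","seat"]:
    for d in env.outline_of("wrist",l)[:4]: print(l,round(d["p"],2),d["xy"],d["mask"].sum(),toplane(C,[d["xy"]],.065)[0].round(4))
E
```

```text
[ 0.55837585 -0.26086891  0.3068864 ] [-8.98340832e+01 -2.19856578e-02 -2.33161927e+01] [ 2.59 -0.13  4.22 -0.24  2.5   0.35 -0.71]
stud_a 0.87 [254.2, 148.7] 22043 [ 0.5624 -0.2449  0.065 ]
keeper_knob 0.92 [185.7, 115.0] 791 [ 0.5052 -0.1776  0.065 ]
keeper 0.7 [187.0, 114.6] 845 [ 0.5068 -0.1777  0.065 ]
keeper 0.38 [103.2, 7.3] 739 [ 0.4745 -0.0411  0.065 ]
seat 0.67 [251.8, 149.7] 21771 [ 0.5593 -0.2449  0.065 ]
```

View pics/w1.png

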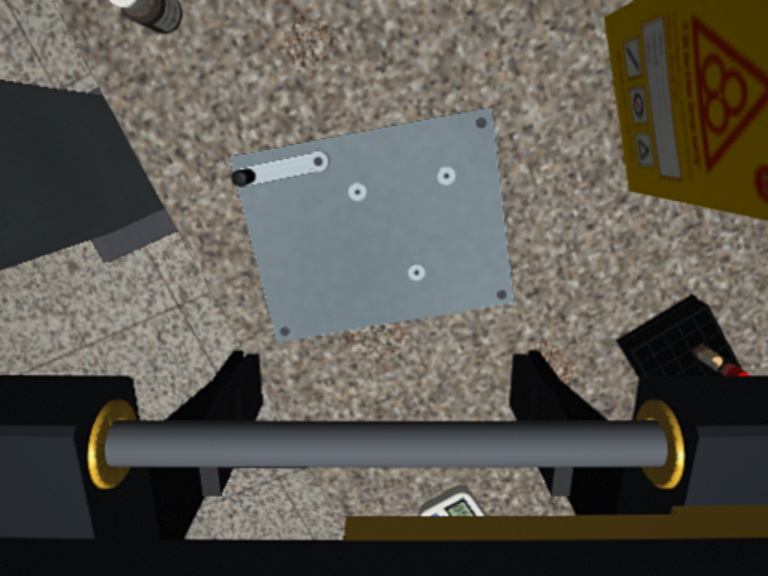

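The wrist view shows the platform with studs at (357,192), (446,176) and (416,272) and the keeper knob at (242,178), all in 1.5x pixels. The keeper points along −x. Next I'll refine these.

```bash
cat > fit.py <<'E'
from h import *
from scipy.optimize import least_squares
STUD=np.array([[-45,36],[25,36],[-10,-36]])/1e3
def blob(g,p,r=9):
    x0,y0=int(p[0])-r,int(p[1])-r
    w=g[y0:y0+2*r+1,x0:x0+2*r+1].astype(float); th=(np.median(w)+w.max())/2
    m=np.uint8(w>th); n,lab,st,ce=cv2.connectedComponentsWithStats(m)
    # fill
    c=[cc for cc in cv2.findContours(m,cv2.RETR_EXTERNAL,cv2.CHAIN_APPROX_NONE)[0]]
    c=max(c,key=cv2.contourArea); f=np.zeros_like(m); cv2.drawContours(f,[c],-1,1,-1)
    ys,xs=np.nonzero(f); return np.array([xs.mean()+x0,ys.mean()+y0]),len(xs)
def fitseat(C,px,pl):
    def pts(v):
        c,s=np.cos(v[2]),np.sin(v[2]); R=np.array([[c,-s],[s,c]])
        P=np.c_[STUD@R.T+v[:2],np.full(3,.0645)]
        Q=np.c_[np.array([[-140,80],[68,80],[68,-80],[-140,-80]])/1e3@R.T+v[:2],np.full(4,.055)]
        return proj(C,P),proj(C,Q)
    f=lambda v:np.r_[(pts(v)[0]-px).ravel(),(0.3*(pts(v)[1]-pl)).ravel()*(0 if pl is None else 1)]
    r=least_squares(f,[.6,-.27,-.3]); return r.x,f(r.x)
E
python3 - <<'E'
from fit import *
im,C,o=snap("wrist","w2"); print(o["tool_pos"].round(4),o["tool_rot"].round(2),o["joint_velocities"].round(2))
g=cv2.cvtColor(im,cv2.COLOR_RGB2GRAY)
px=[]
for p in [(357,192),(446,176),(416,272)]:
    b,n=blob(g,np.array(p)/1.5); px.append(b); print(b,n)
pl=np.array([[233,155],[491,108],[512,303],[278,341]])/1.5
v,res=fitseat(C,np.array(px),pl); print(v,res.round(2))
d=[d for d in env.outline_of("wrist","keeper_knob")][0]
cv2.imwrite("pics/kn.png",cv2.resize(im[90:140,145:240,::-1],None,fx=6,fy=6))
E
```

```text
[ 0.5546 -0.2695  0.3065] [-9.007e+01  1.000e-02 -2.417e+01] [ 0.28  0.02 -0.09  0.   -0.29 -0.03 -0.01]
[237.02040816 121.42857143] 49
[296.36170213 109.95744681] 47
[277.61702128 174.53191489] 47
[ 0.58867943 -0.26334189 -0.2347695 ] [ 0.22  0.44  0.38  0.45 -0.26  1.11 -1.41 -1.27 -0.04 -2.45  0.59 -1.82
 -0.34 -0.9 ]
```

View pics/kn.png

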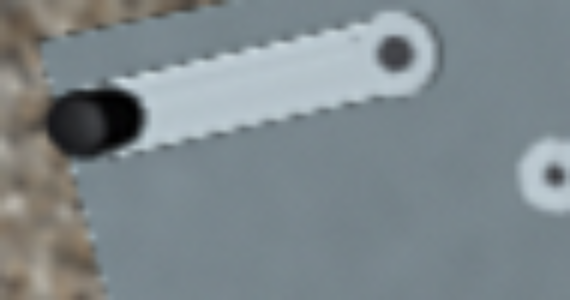

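```bash
python3 - <<'E'
import cv2
im=cv2.imread("pics/w2_raw.png");cv2.imwrite("pics/w2.png",cv2.resize(im[60:240,140:360],None,fx=3.5,fy=3.3,interpolation=cv2.INTER_CUBIC)[:600])
E
```

```text
(no output)
```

View pics/w2.png

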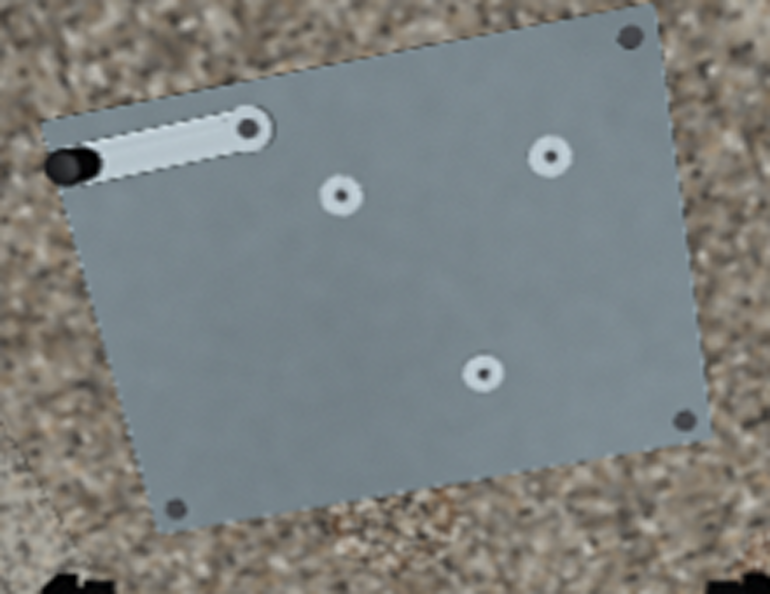

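```bash
python3 - <<'E'
from fit import *
t=np.load("pics/w2_tool.npy"); C=cam("wrist",dict(tool_pos=t[:3],tool_rot=t[3:]))
f=lambda a:np.c_[(np.array(a)[:,0]+.5)/3.5-.5+140,(np.array(a)[:,1]+.5)/3.3-.5+60]
st=f([(341,195),(550,156),(483,373)]); co=f([(42,120),(656,3),(710,438),(157,532)])
v,r=fitseat(C,st,co); print(v,np.degrees(v[2]),r.round(2))
c,s=np.cos(v[2]),np.sin(v[2]);R=np.array([[c,-s],[s,c]])
piv=toplane(C,f([(248,128)]),.064)[0]; kt=toplane(C,f([(66,168)]),.091)[0]
print("piv seat",(piv[:2]-v[:2])@R*1e3,"knob",(kt[:2]-v[:2])@R*1e3, "world",kt)
# scene check
C2=cam("scene");C3=cam("side")
P=np.c_[np.array([[-140,80],[68,80],[68,-80],[-140,-80]])/1e3@R.T+v[:2],np.full(4,.055)]
print(proj(C2,P).round(1).tolist(),proj(C3,P).round(1).tolist())
# obstacles
print("bin", toplane(C2,[[347,211]],0), "bin top", toplane(C2,[[357,149]],.0))
E
```

```text
[ 0.59026686 -0.2599165  -0.23263914] -13.329240643735647 [ 0.11 -0.09  0.03  0.08 -0.12 -0.07 -0.39  0.01  0.05 -0.11  0.35  0.17
 -0.08  0.28]
piv seat [-70.37194867  63.90610098] knob [-124.78575001   62.12154531] world [ 0.48316456 -0.17069953  0.091     ]
[[260.4, 214.1], [308.9, 197.4], [328.1, 227.7], [277.7, 246.2]] [[271.3, 191.5], [234.9, 178.1], [255.2, 164.6], [290.7, 176.6]]
bin [[ 0.78484466 -0.31161284  0.        ]] bin top [[ 1.06535052 -0.08063913  0.        ]]
```

Request:
carry_out --targets '[[[-6,0,44],[0,-4.3,0]],[[-6,0,44],[0,-4.3,0]],[[-6,0,44],[0,-4.3,0]],[[-6,0,44],[0,-4.3,0]],[[-6,0,44],[0,-4.3,0]],[[-6,0,44],[0,-4.3,0]],[[-6,0,44],[0,-4.3,0]],[[-6,0,44],[0,-4.3,0]],[[-6,0,44],[0,-4.3,0]],[[-6,0,44],[0,-4.3,0]],[[0,0,20],[0,-4.3,0]],[[0,0,0],[0,0,0]]]'

```text
time_s: 3.6
tool_pos: [0.5238, 0.1884, 0.3071]
tool_rot: [-90.0, -0.1, 23.7]
force: [0.5, 0.5, 0.9]
grip_width: 0.0869
```

Request:
carry_out --targets '[[[0,0,0],[0,0,0]],[[0,0,0],[0,0,0]]]'

```text
time_s: 3.8
tool_pos: [0.5264, 0.1824, 0.3063]
tool_rot: [-90.1, 0.0, 23.1]
force: [-0.7, -0.8, -0.0]
grip_width: 0.0868
```

```bash
python3 - <<'E'
from h import *
im,C,o=snap("wrist","w3"); print(o["tool_pos"].round(4),o["tool_rot"].round(2),o["joint_velocities"].round(2))
put("w3",cv2.resize(im,None,fx=1.5,fy=1.5))
for l in ["holder_grip"]:
    for d in env.outline_of("wrist",l)[:4]: print(l,round(d["p"],2),d["xy"],d["mask"].sum(),toplane(C,[d["xy"]],.035)[0].round(4))
E
```

```text
[0.5264 0.1824 0.3063] [-9.005e+01  2.000e-02  2.307e+01] [ 0.2   0.21  0.14  0.03 -0.25 -0.07  0.11]
holder_grip 0.6 [245.8, 103.6] 6488 [0.4881 0.2378 0.035 ]
```

View pics/w3.png

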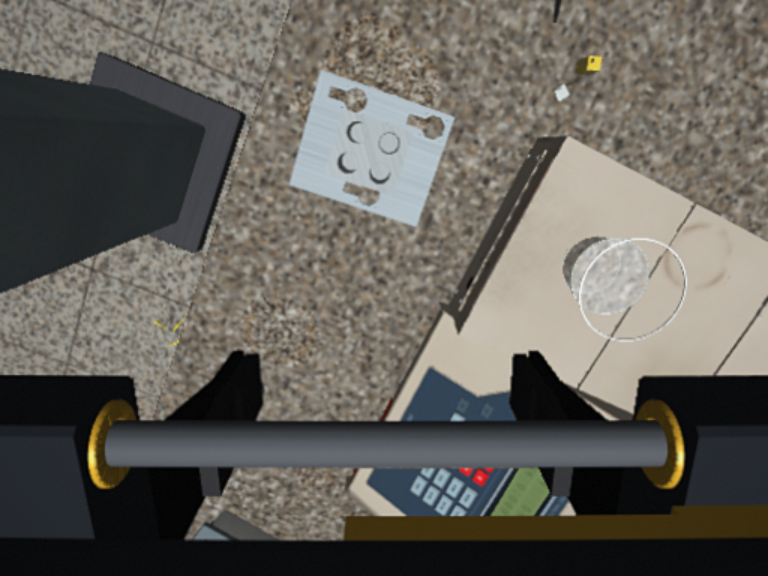

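The holder is clearly visible, with plate corners at (322,70), (454,118), (417,227) and (290,183) in 1.5x pixels. The round entries are on the right, so its +x points right in the image.

```bash
cat >> fit.py <<'E'
PL=np.array([[-60,50],[60,50],[60,-50],[-60,-50]])/1e3
EN=np.array([[-25,36],[45,36],[10,-36]])/1e3
BT=np.array([[-28,25],[28,25],[28,-25],[-28,-25]])/1e3
def Rz(a): c,s=np.cos(a),np.sin(a); return np.array([[c,-s],[s,c]])
def fitobj(C,model,z,px,v0):
    f=lambda v:(proj(C,np.c_[model@Rz(v[2]).T+v[:2],np.broadcast_to(z,len(model))])-px).ravel()
    r=least_squares(f,v0); return r.x,f(r.x)
E
python3 - <<'E'
from fit import *
t=np.load("pics/w3_tool.npy"); C=cam("wrist",dict(tool_pos=t[:3],tool_rot=t[3:]))
co=(np.array([(322,70),(454,118),(417,227),(290,183)])+.5)/1.5-.5
v,r=fitobj(C,PL,.004,co,[.48,.24,0]); print(v,np.degrees(v[2]),r.round(2))
im=cv2.imread("pics/w3_raw.png")
big=cv2.resize(im[30:170,170:330],None,fx=4.5,fy=4.2,interpolation=cv2.INTER_CUBIC)
def dr(m,z,col):
    q=proj(C,np.c_[m@Rz(v[2]).T+v[:2],np.full(len(m),z)]); q=(q-[170,30]+.5)*[4.5,4.2]-.5
    cv2.polylines(big,[np.int32(q.round())],True,col,1)
dr(PL,.004,(0,0,255));dr(BT,.06,(0,255,0))
a=np.linspace(0,6.28,40)
for e in EN: dr(e+.0095*np.c_[np.cos(a),np.sin(a)],.004,(255,0,0))
cv2.imwrite("pics/w3z.png",big)
E
```

```text
[0.48782425 0.24049239 0.07630387] 4.371889825046041 [-0.14 -0.35  0.91 -0.22 -0.5  -0.05 -0.3   0.72]
```

View pics/w3z.png

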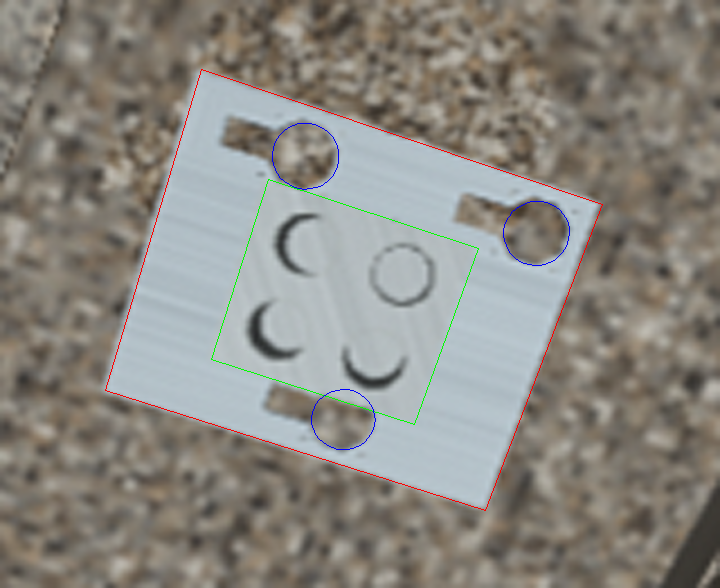

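```bash
python3 - <<'E'
from fit import *
t=np.load("pics/w3_tool.npy"); C=cam("wrist",dict(tool_pos=t[:3],tool_rot=t[3:]))
for z in (.05,.1): print(z,toplane(C,(np.array([(565,137),(550,137),(458,330)])/1.5),z).round(3).tolist())
C=cam("scene"); print(proj(C,[[.488,.24,0],[.55,.3,.0]]))
def go(cur,yaw,tgt):  # tool shift
    d=np.array(tgt)-cur; R=Ro.from_euler("xyz",[-90,0,yaw],degrees=True).as_matrix(); return R.T@d
print(go(t[:3],t[5],[.4878,.2405,.306])*1e3)
E
```

```text
0.05 [[0.625, 0.312, 0.05], [0.614, 0.307, 0.05], [0.617, 0.133, 0.05]]
0.1 [[0.609, 0.305, 0.1], [0.6, 0.301, 0.1], [0.602, 0.147, 0.1]]
[[210.44325671 163.11362475]
 [214.91797447 149.38642797]]
[-12.74324868   0.3223272   68.60044985]
```

Request:
carry_out --targets '[[[-6.5,0,34],[0,-8,0]],[[-1,0,34],[0,-8,0]],[[0,0,0],[0,-8,0]],[[0,0,0],[0,-8,0]],[[0,15,0],[0,-8,0]],[[0,35,0],[0,-8,0]],[[0,40,0],[0,-8,0]],[[0,40,0],[0,-8,0]],[[0,20,0],[0,-7.3,0]],[[0,0,0],[0,0,0]],[[0,0,0],[0,0,0]],[[0,0,0],[0,0,0]]]'

```text
time_s: 5.1
tool_pos: [0.4887, 0.2423, 0.1582]
tool_rot: [-90.1, -0.0, 94.5]
force: [0.8, -0.6, -0.2]
grip_width: 0.0871
```

```bash
python3 - <<'E'
from fit import *
im,C,o=snap("wrist","w4"); print(o["tool_pos"].round(4),o["tool_rot"].round(2),o["joint_velocities"].round(2),o["qpos"].round(1))
v=[0.48782425,0.24049239,0.07630387]
R=Ro.from_euler("xyz",o["tool_rot"],degrees=True).as_matrix()
print((R.T@(np.array([v[0],v[1],.15])-o["tool_pos"])*1e3).round(1))
big=cv2.resize(im[:,:,::-1],None,fx=1.5,fy=1.5)
def dr(m,z,col):
    q=proj(C,np.c_[m@Rz(v[2]).T+v[:2],np.full(len(m),z)]); q=(q+.5)*1.5-.5
    cv2.polylines(big,[np.int32(q.round())],True,col,1)
dr(PL,.004,(0,0,255));dr(BT,.06,(0,255,0))
cv2.imwrite("pics/w4.png",big)
E
```

```text
[0.4887 0.2423 0.1582] [-9.015e+01 -4.000e-02  9.446e+01] [-0.26 -0.44 -0.17 -0.09  0.03 -0.05  0.46] [ 19.9  14.9 -55.7 101.6  13.1  70.2  55.1]
[-1.7  8.2  1. ]
```

View pics/w4.png

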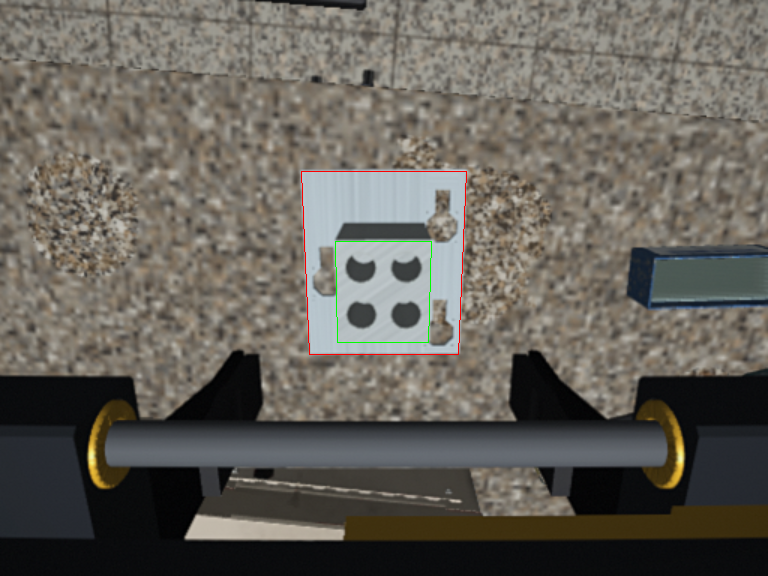

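The overlay matches the holder to within a pixel or so. Descending to grip it.

Request:
carry_out --targets '[[[-1.5,40,1],[0,0,0]],[[0,40,0],[0,0,0]],[[0,35,0],[0,0,0]],[[0,15,0],[0,0,0]],[[0,8,0],[0,0,0]],[[0,0,0],[0,0,0]],[[0,0,0],[0,0,0]]]'

```text
time_s: 5.85
tool_pos: [0.4878, 0.2412, 0.0202]
tool_rot: [-90.2, -0.0, 94.6]
force: [0.8, 1.4, -0.6]
grip_width: 0.0867
```

Request:
carry_out --targets '[[[0,0,0],[0,0,0]],[[0,0,0],[0,0,0]],[[0,0,0],[0,0,0]],[[0,0,0],[0,0,0]],[[0,0,0],[0,0,0]]]' --jaw 0 --squeeze 25

```text
time_s: 6.35
tool_pos: [0.4866, 0.2404, 0.0186]
tool_rot: [-90.0, 0.0, 94.6]
force: [-0.7, 1.2, -0.1]
grip_width: 0.0549
```

Request:
carry_out --targets '[[[0,0,0],[0,0,0]],[[0,0,0],[0,0,0]],[[0,0,0],[0,0,0]]]'

```text
time_s: 6.65
tool_pos: [0.4865, 0.2405, 0.0186]
tool_rot: [-90.0, -0.0, 94.6]
force: [0.5, 0.1, 0.9]
grip_width: 0.05
```

Request:
carry_out --targets '[[[0,-20,0],[0,0,0]],[[0,-40,0],[0,0,0]],[[0,-45,0],[0,0,0]],[[0,-45,0],[0,0,0]],[[0,-45,0],[0,0,0]],[[0,-5,0],[0,0,0]],[[0,0,0],[0,0,0]],[[0,0,0],[0,0,0]],[[0,0,0],[0,0,0]]]'

```text
time_s: 7.55
tool_pos: [0.4853, 0.2395, 0.2161]
tool_rot: [-89.8, 0.1, 94.6]
force: [-0.2, -0.4, -3.4]
grip_width: 0.0498
```

```bash
python3 - <<'E'
from fit import *
im,C,o=snap("wrist","w5"); print(o["tool_pos"].round(4),o["tool_rot"].round(2),o["joint_velocities"].round(2),o["qpos"].round(1),o["grip_width"],o["force"])
put("w5",cv2.resize(im,None,fx=1.5,fy=1.5))
E
```

```text
[0.4853 0.2395 0.2161] [-8.976e+01  6.000e-02  9.463e+01] [-0.16  0.04 -0.04 -0.44 -0.08  0.07  0.1 ] [ 22.2  11.7 -57.2  97.5  10.   76.6  57.8] 0.04980083829117975 [-0.21361299 -0.39632053 -3.43315902]
```

View pics/w5.png

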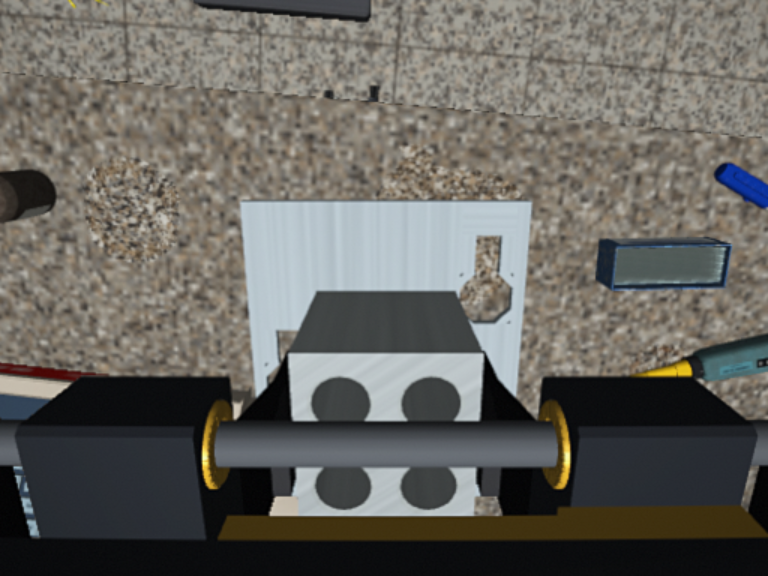

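The grip held. The plate's rear edge runs from (241,201) to (531,201), and the block top edge is at y≈352. I'll solve the holder pose in the tool frame.

```bash
cat > hold.py <<'E'
from fit import *
def holdfit(px,P,zc=None):
    """fit holder pose in tool frame. params: x,z offset (tool), depth, yaw, with flat (tool y down); returns holder origin in tool + rot"""
    c=env.get_calibration("wrist");K=cam("wrist",env.get_obs())[0];H=np.array(c["hand_eye"]);M=np.linalg.inv(H)
    # holder axes in tool: hx=-tz, hy=+tx, hz=-ty
    B=np.array([[0,1,0],[0,0,-1],[-1,0,0]],float) # columns hx,hy,hz
    B=np.c_[[0,0,-1],[1,0,0],[0,-1,0]].astype(float)
    def pr(v):
        R=Ro.from_rotvec(v[3:6]).as_matrix()@B
        return proj((K,c["D"],M[:3,:3],M[:3,3]),P@R.T+v[:3])
    f=lambda v:np.r_[(pr(v)-px).ravel(),np.array(v[3:6])*[100,20,100]]
    r=least_squares(f,[0,.0186,0,0,0,0]); return r.x,f(r.x)
E
python3 - <<'E'
from hold import *
px=(np.array([(241,201),(531,201),(290,352),(483,353),(317,291),(464,291)])+.5)/1.5-.5
P=np.array([(-60,-50,4),(-60,50,4),(-28,-25,60),(-28,25,60),(-28,-25,4),(-28,25,4)])/1e3
v,r=holdfit(px,P); print((v[:3]*1e3).round(2),np.degrees(v[3:]).round(2),r.round(2))
E
```

```text
[ 0.63 17.76 -0.43] [-0.14 -0.3  -0.45] [ 0.67  0.5   1.77 -0.27 -0.47  0.48  1.13 -0.34  0.99 -0.1  -4.48 -0.32
 -0.25 -0.1  -0.79]
```

Request:
carry_out --targets '[[[-22,0,-2],[0,0,0]],[[-46,0,-4.2],[0,0,0]],[[-46,0,-4.2],[0,0,0]],[[-46,0,-4.2],[0,0,0]],[[-46,0,-4.2],[0,0,0]],[[-46,0,-4.2],[0,0,0]],[[-46,0,-4.2],[0,0,0]],[[-46,0,-4.2],[0,6,0]],[[-46,0,0.6],[0,6,0]],[[-45,0,5],[0,6,0]],[[-40,0,9],[0,0,0]],[[-20,0,4.5],[0,0,0]]]' --squeeze 35

```text
time_s: 8.8
tool_pos: [0.5031, -0.2499, 0.2164]
tool_rot: [-89.8, 0.1, 76.3]
force: [0.1, 0.6, -3.5]
grip_width: 0.0497
```

Request:
carry_out --targets '[[[0,0,0],[0,0,0]],[[0,0,0],[0,0,0]],[[0,0,0],[0,0,0]]]'

```text
time_s: 9.1
tool_pos: [0.5066, -0.2433, 0.2179]
tool_rot: [-89.9, -0.1, 76.8]
force: [-0.1, -0.1, -3.3]
grip_width: 0.0498
```

```bash
python3 - <<'E'
from hold import *
im,C,o=snap("wrist","w6"); print(o["tool_pos"].round(4),o["tool_rot"].round(2),o["joint_velocities"].round(2),o["qpos"].round(1),o["grip_width"],o["force"])
put("w6",cv2.resize(im,None,fx=1.5,fy=1.5))
px=(np.array([(241,201),(531,201),(290,352),(483,353),(317,291)])+.5)/1.5-.5
P=np.array([(-60,-50,4),(-60,50,4),(-28,-25,60),(-28,25,60),(-28,-25,4)])/1e3
v,r=holdfit(px,P); print((v[:3]*1e3).round(2),np.degrees(v[3:]).round(2),r.round(2))
R=Ro.from_euler("xyz",o["tool_rot"],degrees=True).as_matrix()
print((R.T@(np.array([.5708,-.2553,.12])-o["tool_pos"])*1e3).round(1))
E
```

```text
[ 0.5066 -0.2433  0.2179] [-8.995e+01 -7.000e-02  7.677e+01] [-0.47 -0.39 -0.31 -0.19  0.31  0.07  0.15] [ 56.   10.7 -37.1  95.2   6.6  76.4  94.6] 0.049832431447508374 [-0.07882253 -0.05189536 -3.32495592]
[-0.1  18.95 -0.71] [0.08 0.02 0.07] [ 0.05  0.23  0.08  0.34 -0.29  0.26  0.16 -0.37  0.05 -0.45  0.13  0.01
  0.12]
[  2.8  97.8 -65.3]
```

View pics/w6.png

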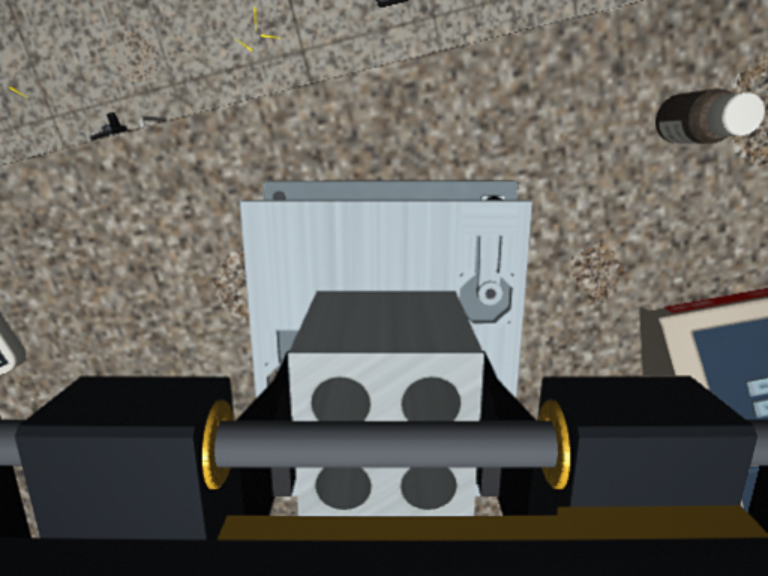

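Request:
carry_out --targets '[[[1.4,20,-32],[0,0,0]],[[1.4,30,-32.5],[0,0,0]],[[0,35,0],[0,0,0]],[[0,25,0],[0,0,0]],[[0,11,0],[0,0,0]],[[0,0,0],[0,0,0]],[[0,0,0],[0,0,0]],[[0,0,0],[0,0,0]]]'

```text
time_s: 9.95
tool_pos: [0.5709, -0.2576, 0.0997]
tool_rot: [-90.2, 0.1, 76.6]
force: [0.9, 0.1, -2.9]
grip_width: 0.0503
```

```bash
python3 - <<'E'
from hold import *
im,C,o=snap("wrist","w7"); print(o["tool_pos"].round(4),o["tool_rot"].round(2),o["joint_velocities"].round(2),o["grip_width"],o["force"])
put("w7",cv2.resize(im[100:260,120:380],None,fx=3,fy=3,interpolation=cv2.INTER_CUBIC))
R=Ro.from_euler("xyz",o["tool_rot"],degrees=True).as_matrix()
print((R.T@(np.array([.5708,-.2553,.0742])-o["tool_pos"])*1e3).round(1))
E
```

```text
[ 0.5709 -0.2576  0.0997] [-9.020e+01  6.000e-02  7.664e+01] [ 0.09 -0.1   0.09  0.07  0.07 -0.06 -0.14] 0.05028159099160056 [ 0.94641049  0.09390796 -2.94162381]
[ 2.2 25.5  0.7]
```

View pics/w7.png

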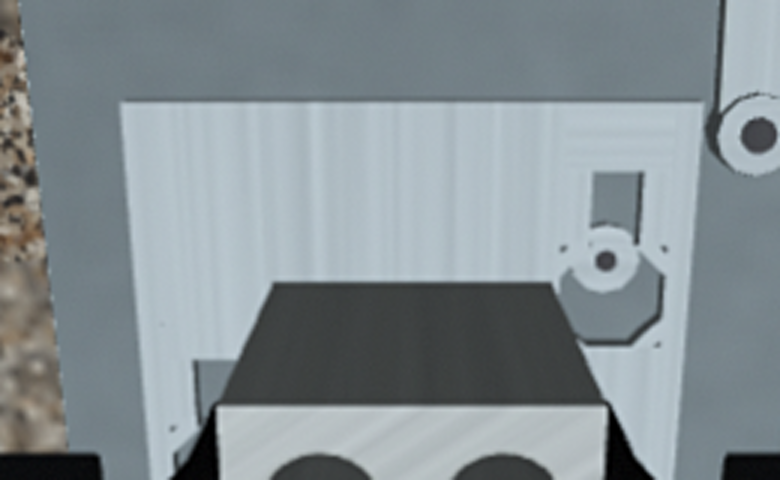

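```bash
cat >> hold.py <<'E'
def studerr(tool,spx,hv=(-.0001,.01895,-.0007)):
    C=cam("wrist",dict(tool_pos=tool[:3],tool_rot=tool[3:]))
    R=Ro.from_euler("xyz",tool[3:],degrees=True).as_matrix()
    s=toplane(C,[spx],.0645)[0]; st=R.T@(s-tool[:3])
    e=np.array(hv)+[.036,0,.025]
    return s,((st-e)*1e3).round(2)
E
python3 - <<'E'
from hold import *
t=np.load("pics/w7_tool.npy")
spx=(np.array([605,260])+.5)/3-.5+[120,100]
print(studerr(t,spx), "pred stud world",(Rz(-.23264)@[-.045,.036]+[.5903,-.2599]))
E
```

```text
(array([ 0.55488231, -0.21426766,  0.0645    ]), array([ 2.6 , 16.15,  1.44])) pred stud world [ 0.55481195 -0.21449517]
```

Request:
carry_out --targets '[[[2.4,6,1.4],[0,0,0]],[[0,5,0],[0,0,0]],[[0,0,0],[0,0,0]],[[0,0,0],[0,0,0]],[[0,0,0],[0,0,0]],[[0,0,0],[0,0,0]]]'

```text
time_s: 10.6
tool_pos: [0.5689, -0.2547, 0.0867]
tool_rot: [-90.0, 0.0, 76.6]
force: [-0.2, 0.3, -3.8]
grip_width: 0.0498
```

```bash
python3 - <<'E'
from hold import *
im,C,o=snap("wrist","w8"); print(o["tool_pos"].round(4),o["tool_rot"].round(2),o["joint_velocities"].round(2),o["grip_width"],o["force"])
put("w8",cv2.resize(im[100:260,120:380],None,fx=3,fy=3,interpolation=cv2.INTER_CUBIC))
R=Ro.from_euler("xyz",o["tool_rot"],degrees=True).as_matrix()
print((R.T@(np.array([.5708,-.2553,.0742])-o["tool_pos"])*1e3).round(1)-[0,0,-.7])
E
```

```text
[ 0.5689 -0.2547  0.0867] [-9.002e+01  1.000e-02  7.663e+01] [-0.09 -0.05 -0.04  0.06  0.13  0.03 -0.01] 0.04980896160507713 [-0.1547637   0.33666439 -3.81149875]
[-0.1 12.5 -1.3]
```

View pics/w8.png

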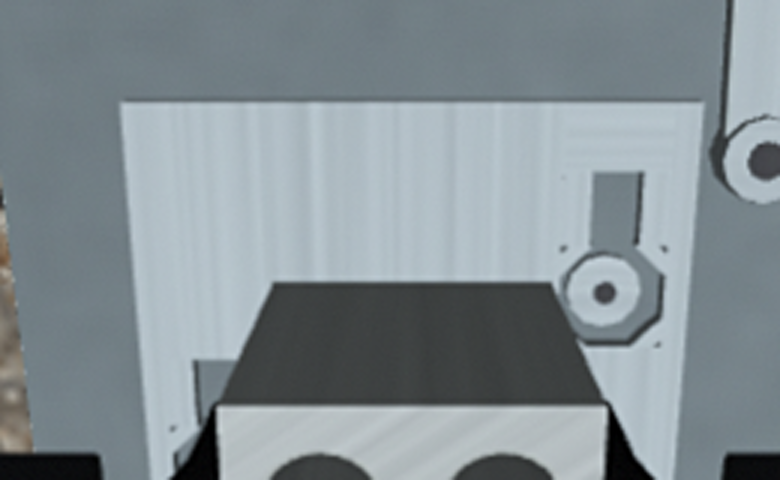

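```bash
python3 - <<'E'
from hold import *
t=np.load("pics/w8_tool.npy")
spx=(np.array([604,292])+.5)/3-.5+[120,100]
print(studerr(t,spx))
C=cam("wrist",dict(tool_pos=t[:3],tool_rot=t[3:])); R=Ro.from_euler("xyz",t[3:],degrees=True).as_matrix()
a=np.linspace(0,6.28,40); big=cv2.imread("pics/w8.png")
def dr(p,col):
    q=(proj(C,p@R.T+t[:3])-[120,100]+.5)*3-.5; cv2.polylines(big,[np.int32(q.round())],True,col,1)
hv=np.array([-.0001,.01895,-.0007])
for h,c in((0,(0,0,255)),(.004,(0,255,0))): dr(hv+[.036,-h,.025]+.0095*np.c_[np.cos(a),0*a,np.sin(a)],c)
cv2.imwrite("pics/w8o.png",big[130:380,450:760].repeat(2,0).repeat(2,1))
E
```

```text
(array([ 0.55490609, -0.21423257,  0.0645    ]), array([ 0.25,  3.27, -1.3 ]))
```

View pics/w8o.png

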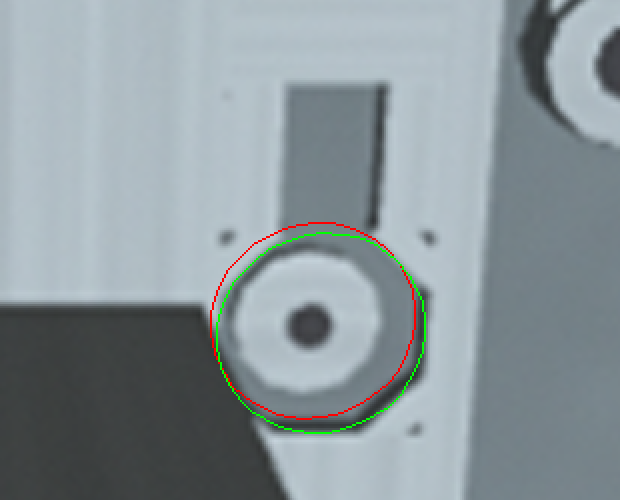

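Request:
carry_out --targets '[[[0.2,0,-1.3],[0,0,0]],[[0,0,0],[0,0,0]],[[0,0,0],[0,0,0]],[[0,0,0],[0,0,0]]]'

```text
time_s: 11.05
tool_pos: [0.57, -0.2547, 0.0865]
tool_rot: [-90.0, 0.0, 76.6]
force: [-0.3, -0.8, -3.8]
grip_width: 0.0496
```

```bash
cat > chk.py <<'E'
from hold import *
o=env.get_obs()
R=Ro.from_euler("xyz",o["tool_rot"],degrees=True).as_matrix()
print(o["tool_pos"].round(4),o["tool_rot"].round(2),o["force"].round(1))
print((R.T@(np.array([.5708,-.2553,.0742])-o["tool_pos"])*1e3).round(2)-[0,0,-.7])
E
python3 chk.py
```

```text
[ 0.57   -0.2547  0.0865] [-90.     0.    76.63] [-0.3 -0.8 -3.8]
[-0.37 12.33 -0.16]
```

Request:
carry_out --targets '[[[-0.2,4,-0.2],[0,0,0]],[[0,4,0],[0,0,0]],[[0,2,0],[0,0,0]],[[0,1,0],[0,0,0]],[[0,0,0],[0,0,0]],[[0,0,0],[0,0,0]]]'

```text
time_s: 11.65
tool_pos: [0.5703, -0.255, 0.0756]
tool_rot: [-90.0, 0.0, 76.6]
force: [-0.9, 0.2, -2.6]
grip_width: 0.05
```

```bash
python3 chk.py; python3 - <<'E'
from hold import *
im,C,o=snap("wrist","w9")
put("w9",cv2.resize(im[100:260,120:380],None,fx=3,fy=3,interpolation=cv2.INTER_CUBIC))
E
```

```text
[ 0.5703 -0.255   0.0756] [-90.01   0.    76.64] [-0.9  0.2 -2.6]
[-0.2   1.4   0.12]
```

View pics/w9.png

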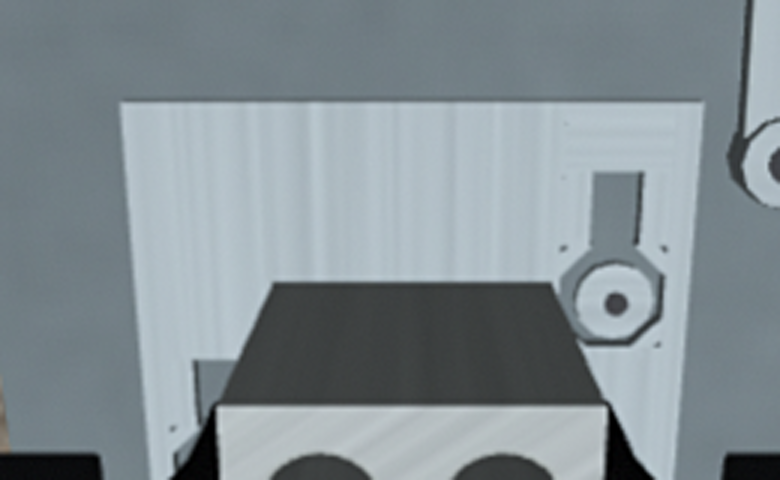

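The stud head at (615,303) is well inside the entry and no contact has built up. Lowering the last millimetre or so, then releasing.

Request:
carry_out --targets '[[[0,1,0],[0,0,0]],[[0,0.7,0],[0,0,0]],[[0,0,0],[0,0,0]],[[0,0,0],[0,0,0]]]'

```text
time_s: 12.1
tool_pos: [0.5702, -0.255, 0.0738]
tool_rot: [-90.0, 0.0, 76.6]
force: [-0.1, 0.3, -3.2]
grip_width: 0.0498
```

Request:
carry_out --targets '[[[0,0,0],[0,0,0]],[[0,0,0],[0,0,0]],[[0,0,0],[0,0,0]],[[0,0,0],[0,0,0]],[[0,0,0],[0,0,0]],[[0,0,0],[0,0,0]]]' --jaw 1

```text
time_s: 12.7
tool_pos: [0.5702, -0.255, 0.0739]
tool_rot: [-90.0, 0.0, 76.6]
force: [0.2, -0.3, 0.4]
grip_width: 0.0848
```

```bash
python3 chk.py; python3 - <<'E'
from hold import *
im,C,o=snap("wrist","w10");print(o["grip_width"])
put("w10",cv2.resize(im[60:300,100:400],None,fx=2.5,fy=2.5,interpolation=cv2.INTER_CUBIC))
E
```

```text
[ 0.5702 -0.255   0.0739] [-9.001e+01  1.000e-02  7.663e+01] [ 0.2 -0.3  0.4]
[-0.16 -0.29  0.09]
0.08477417315319603
```

View pics/w10.png

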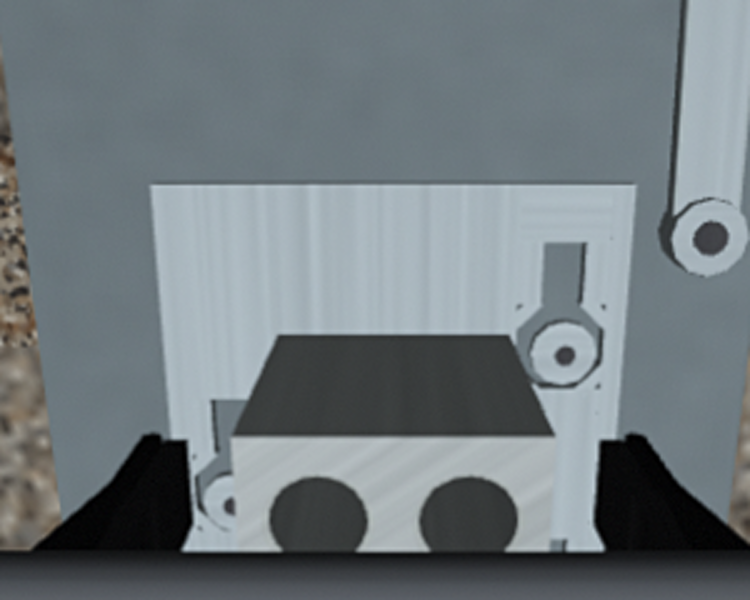

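Both visible stud heads show through their entries, the plate is flat, and the fingers are clear of the block. Now I'll lift, close, and move behind the −x face.

Request:
carry_out --targets '[[[0,-20,0],[0,0,0]],[[0,-35,0],[0,0,0]],[[0,-15,0],[0,0,0]],[[0,0,20],[0,0,0]],[[0,0,32],[0,0,0]],[[0,0,10],[0,0,0]],[[0,0,0],[0,0,0]]]'

```text
time_s: 13.45
tool_pos: [0.5088, -0.241, 0.1438]
tool_rot: [-90.0, 0.1, 76.6]
force: [0.2, -0.9, -0.8]
grip_width: 0.0869
```

Request:
carry_out --targets '[[[0,0,0],[0,0,0]],[[0,0,0],[0,0,0]],[[0,0,0],[0,0,0]],[[0,0,0],[0,0,0]],[[0,0,0],[0,0,0]],[[0,0,0],[0,0,0]],[[0,0,0],[0,0,0]],[[0,0,0],[0,0,0]],[[0,0,0],[0,0,0]]]' --jaw 0 --squeeze 20

```text
time_s: 14.35
tool_pos: [0.5098, -0.2407, 0.1439]
tool_rot: [-90.0, 0.0, 76.6]
force: [0.1, 0.6, 0.9]
grip_width: 0.0231
```

```bash
cat > seat.py <<'E'
from hold import *
o=env.get_obs(); S=np.array([.5903,-.2599]); 
p=(o["tool_pos"][:2]-S)@Rz(-.23264)*1e3; f=o["force"][:2]@Rz(-.23264)
print("TCP in seat",p.round(1),"z",(o["tool_pos"][2]*1e3).round(1),"rot",o["tool_rot"].round(2),"F seat",f.round(1),o["force"][2].round(1),"w",o["grip_width"],"t",o["time_s"])
E
python3 seat.py; python3 - <<'E'
from hold import *
im,C,o=snap("wrist","w11")
put("w11",cv2.resize(im,None,fx=1.5,fy=1.5,interpolation=cv2.INTER_CUBIC))
E
```

```text
TCP in seat [-82.7   0.2] z 143.9 rot [-9.000e+01  1.000e-02  7.663e+01] F seat [-0.   0.6] 0.9 w 0.02307220649923993 t 14.35
```

View pics/w11.png

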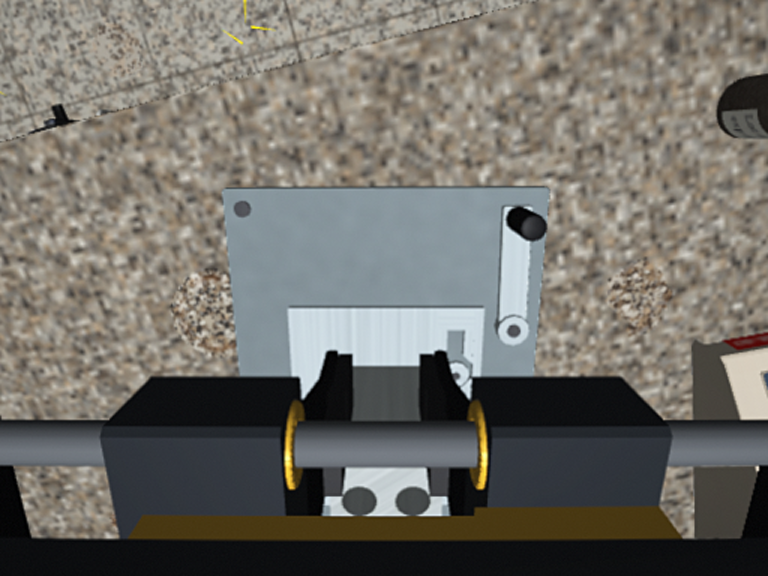

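Request:
carry_out --targets '[[[0,0,0],[0,0,0]],[[0,0,0],[0,0,0]],[[0,0,0],[0,0,0]],[[0,20,0],[0,0,0]],[[0,25,0],[0,0,0]],[[0,13,0],[0,0,0]],[[0,0,-5],[0,0,0]],[[0,0,-5],[0,0,0]],[[0,0,0],[0,0,0]],[[0,0,0],[0,0,0]]]'

```text
time_s: 15.4
tool_pos: [0.5206, -0.2432, 0.0869]
tool_rot: [-90.1, 0.0, 76.6]
force: [0.2, 0.5, 0.1]
grip_width: 0.0002
```

```bash
python3 seat.py
```

```text
TCP in seat [-71.7   0.2] z 86.9 rot [-9.010e+01  2.000e-02  7.665e+01] F seat [0.1 0.5] 0.1 w 0.00020811619697370124 t 15.4
```

Request:
carry_out --targets '[[[0,0,-6],[0,0,0]],[[0,0,-4],[0,0,0]],[[0,0,-3],[0,0,0]],[[0,0,-3],[0,0,0]],[[0,0,-3],[0,0,0]],[[0,0,-3],[0,0,0]],[[0,0,-3],[0,0,0]],[[0,0,0],[0,0,0]]]'

```text
time_s: 16.2
tool_pos: [0.5446, -0.2489, 0.0857]
tool_rot: [-90.1, -0.0, 76.6]
force: [-1.1, -0.6, 0.1]
grip_width: 0.0004
```

```bash
python3 seat.py; python3 - <<'E'
from hold import *
im,C,o=snap("wrist","w12")
put("w12",cv2.resize(im,None,fx=1.5,fy=1.5,interpolation=cv2.INTER_CUBIC))
E
```

```text
TCP in seat [-47.    0.2] z 85.7 rot [-9.006e+01 -1.000e-02  7.664e+01] F seat [-0.9 -0.8] 0.1 w 0.0004323783988708344 t 16.2
```

View pics/w12.png

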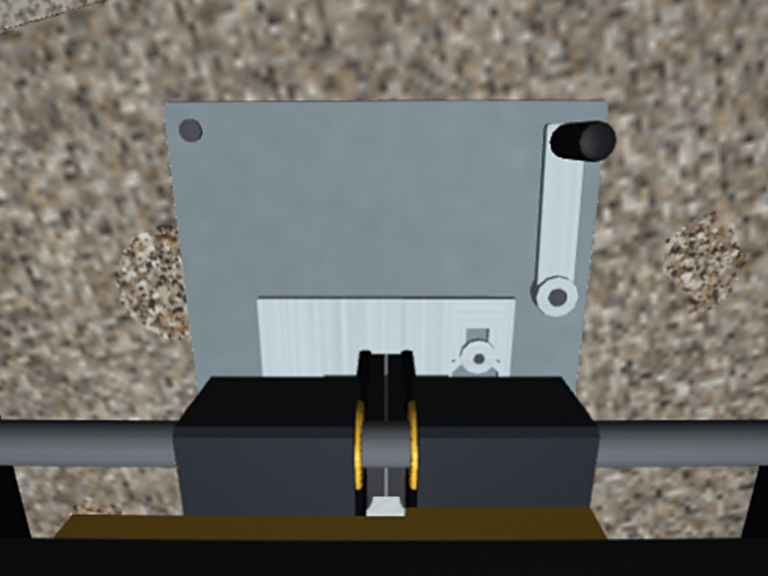

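Request:
carry_out --targets '[[[0,0,-2.5],[0,0,0]],[[0,0,-2.5],[0,0,0]],[[0,0,-2],[0,0,0]],[[0,0,-1],[0,0,0]],[[0,0,0],[0,0,0]],[[0,0,0],[0,0,0]]]'

```text
time_s: 16.85
tool_pos: [0.5518, -0.2506, 0.0858]
tool_rot: [-90.0, 0.0, 76.6]
force: [-2.0, 0.1, -0.7]
grip_width: 0.0002
```

```bash
python3 seat.py; python3 - <<'E'
from hold import *
im,C,o=snap("wrist","w13")
put("w13",cv2.resize(im[60:300,100:400],None,fx=2.5,fy=2.5,interpolation=cv2.INTER_CUBIC))
E
```

```text
TCP in seat [-39.6   0.2] z 85.8 rot [-90.01   0.    76.64] F seat [-2.  -0.4] -0.7 w 0.00020114617127190977 t 16.85
```

View pics/w13.png

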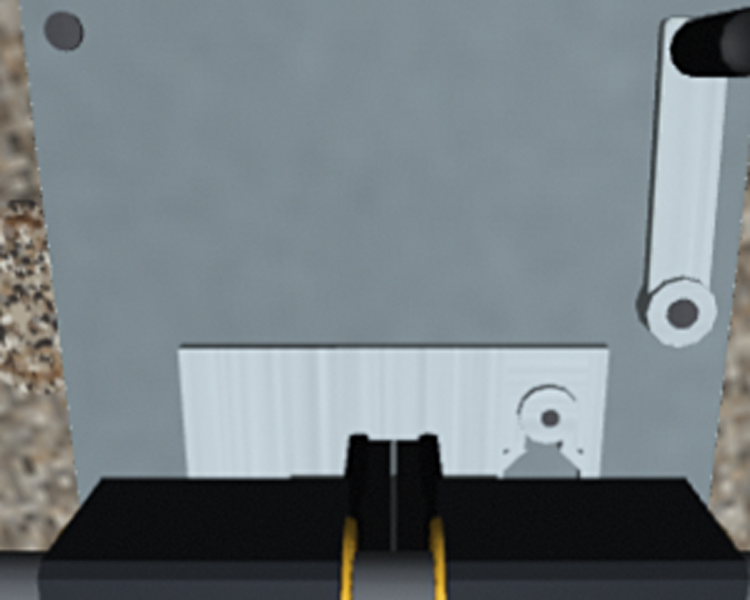

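The stud head now covers the slot end at (548,415), so the holder is nearly home. Pushing on in 1 mm steps until the force rises.

Request:
carry_out --targets '[[[0,0,-1],[0,0,0]],[[0,0,-1],[0,0,0]],[[0,0,-1],[0,0,0]],[[0,0,0],[0,0,0]],[[0,0,0],[0,0,0]]]'

```text
time_s: 17.4
tool_pos: [0.552, -0.2507, 0.0858]
tool_rot: [-89.6, 0.0, 76.6]
force: [-10.4, 2.1, 6.4]
grip_width: 0.0005
```

```bash
python3 seat.py
```

```text
TCP in seat [-39.4   0.1] z 85.8 rot [-8.965e+01  2.000e-02  7.662e+01] F seat [-10.6  -0.3] 6.4 w 0.0005457872085336994 t 17.4
```

The force rose to 10.6 N while the TCP moved only 0.2 mm, so it is at the stop. Backing off, lifting and checking.

Request:
carry_out --targets '[[[0,0,5],[0,0,0]],[[0,0,15],[0,0,0]],[[0,-25,20],[0,0,0]],[[0,-35,30],[0,0,0]],[[0,-30,30],[0,0,0]],[[0,-10,12],[0,0,0]],[[0,0,0],[0,0,0]],[[0,0,0],[0,0,0]],[[0,0,0],[0,0,0]]]' --jaw 0.6

```text
time_s: 18.3
tool_pos: [0.4462, -0.2253, 0.1851]
tool_rot: [-90.0, -0.0, 76.7]
force: [-0.1, 0.3, -1.0]
grip_width: 0.0515
```

```bash
python3 seat.py; python3 - <<'E'
from hold import *
im,C,o=snap("wrist","w14")
v=[.5903,-.2599,-.23264]
big=cv2.resize(im[:,:,::-1],None,fx=1.5,fy=1.5,interpolation=cv2.INTER_CUBIC)
def dr(m,z,col):
    q=proj(C,np.c_[m@Rz(v[2]).T+v[:2],np.full(len(m),z)]); q=(q+.5)*1.5-.5
    cv2.polylines(big,[np.int32(q.round())],True,col,1)
dr(PL,.059,(0,0,255));dr(BT,.115,(0,255,0)); dr(np.array([[-140,80],[68,80],[68,-80],[-140,-80]])/1e3,.055,(255,0,0))
a=np.linspace(0,6.28,30)
for th in (0,.03,.06): dr(np.array([-.07-.056*np.cos(th),.064-.056*np.sin(th)])+.006*np.c_[np.cos(a),np.sin(a)],.091,(0,255,255))
cv2.imwrite("pics/w14.png",big)
E
```

```text
TCP in seat [-148.2    0.5] z 185.1 rot [-8.999e+01 -4.000e-02  7.666e+01] F seat [-0.2  0.2] -1.0 w 0.05150576017654323 t 18.3
```

View pics/w14.png

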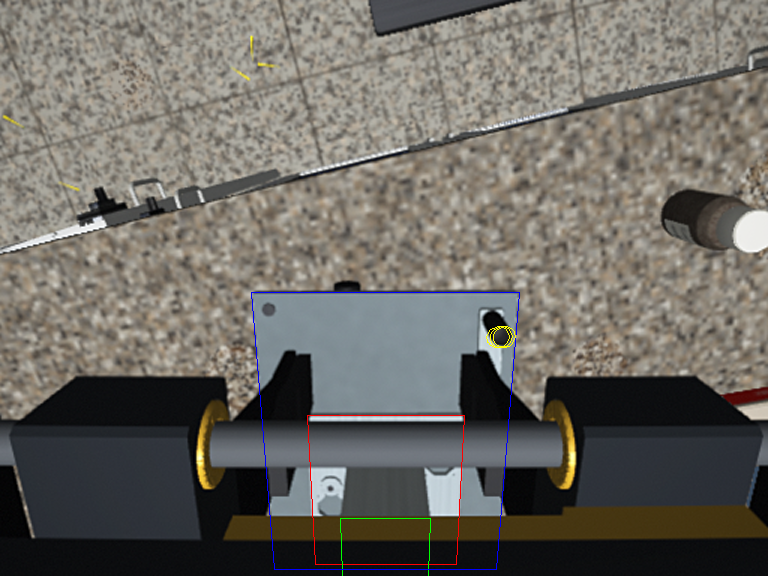

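The plate's rear edge lies on the predicted home line (y≈415), and the knob at (501,337) matches a keeper angle of about 0.03. Moving to straddle the knob.

Request:
carry_out --targets '[[[31,0,-11],[0,0,0]],[[31,0,-11],[0,0,0]],[[0,30,0],[0,0,0]],[[0,30,0],[0,0,0]],[[0,0,0],[0,0,0]],[[0,0,0],[0,0,0]],[[0,0,0],[0,0,0]]]'

```text
time_s: 19.05
tool_pos: [0.4825, -0.1704, 0.127]
tool_rot: [-90.1, -0.0, 76.6]
force: [-0.1, -0.6, 0.0]
grip_width: 0.052
```

```bash
python3 seat.py; python3 - <<'E'
from hold import *
im,C,o=snap("wrist","w15")
v=[.5903,-.2599,-.23264]
big=cv2.resize(im[:,:,::-1],None,fx=1.5,fy=1.5,interpolation=cv2.INTER_CUBIC)
def dr(m,z,col):
    q=proj(C,np.c_[m@Rz(v[2]).T+v[:2],np.full(len(m),z)]); q=(q+.5)*1.5-.5
    cv2.polylines(big,[np.int32(q.round())],True,col,1)
a=np.linspace(0,6.28,30)
for th in (0,.03,.06): dr(np.array([-.07-.056*np.cos(th),.064-.056*np.sin(th)])+.006*np.c_[np.cos(a),np.sin(a)],.091,(0,255,255))
cv2.imwrite("pics/w15.png",big)
E
```

```text
TCP in seat [-125.5   62.2] z 127.0 rot [-9.010e+01 -1.000e-02  7.663e+01] F seat [ 0.  -0.6] 0.0 w 0.051997784229138234 t 19.05
```

View pics/w15.png

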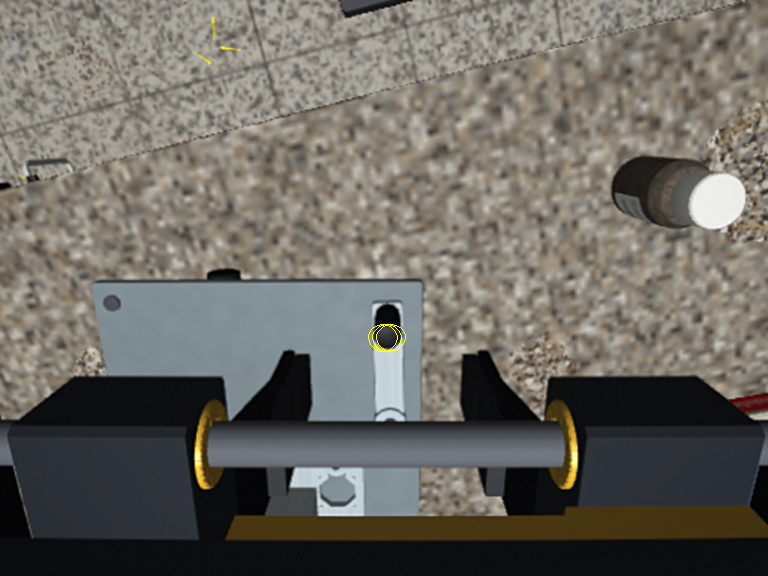

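The knob top sits at (387,337), centred between the fingers. Descending and closing lightly.

Request:
carry_out --targets '[[[0,25,0],[0,0,0]],[[0,20,0],[0,0,0]],[[0,11,0],[0,0,0]],[[0,0,0],[0,0,0]],[[0,0,0],[0,0,0]]]'

```text
time_s: 19.6
tool_pos: [0.4821, -0.1704, 0.0708]
tool_rot: [-90.1, 0.0, 76.6]
force: [0.2, -0.2, 0.8]
grip_width: 0.0522
```

Request:
carry_out --targets '[[[0,0,0],[0,0,0]],[[0,0,0],[0,0,0]],[[0,0,0],[0,0,0]],[[0,0,0],[0,0,0]],[[0,0,0],[0,0,0]],[[0,0,0],[0,0,0]],[[0,0,0],[0,0,0]],[[0,0,0],[0,0,0]]]' --jaw 0 --squeeze 6

```text
time_s: 20.4
tool_pos: [0.4814, -0.1701, 0.0698]
tool_rot: [-90.0, 0.0, 76.6]
force: [0.0, 0.8, 0.4]
grip_width: 0.0113
```

```bash
python3 seat.py
```

```text
TCP in seat [-126.7   62.3] z 69.8 rot [-89.99   0.    76.64] F seat [-0.2  0.8] 0.4 w 0.011340836784412318 t 20.4
```

Request:
carry_out --targets '[[[-7.8,0,-0.8],[0,0,0]],[[-7.6,0,-1.9],[0,0,0]],[[-7.3,0,-2.9],[0,0,0]],[[-6.8,0,-3.9],[0,0,0]],[[-6.2,0,-4.8],[0,0,0]],[[-5.5,0,-5.6],[0,0,0]],[[0,0,0],[0,0,0]],[[0,0,0],[0,0,0]]]'

```text
time_s: 21.2
tool_pos: [0.4915, -0.2158, 0.0698]
tool_rot: [-90.0, 0.0, 76.6]
force: [0.2, -1.2, 0.1]
grip_width: 0.0119
```

```bash
python3 seat.py; python3 - <<'E'
from hold import *
im,C,o=snap("wrist","w16")
put("w16",cv2.resize(im,None,fx=1.5,fy=1.5,interpolation=cv2.INTER_CUBIC))
E
```

```text
TCP in seat [-106.3   20.1] z 69.8 rot [-9.004e+01  5.000e-02  7.660e+01] F seat [ 0.5 -1.1] 0.1 w 0.011915201985783904 t 21.2
```

View pics/w16.png

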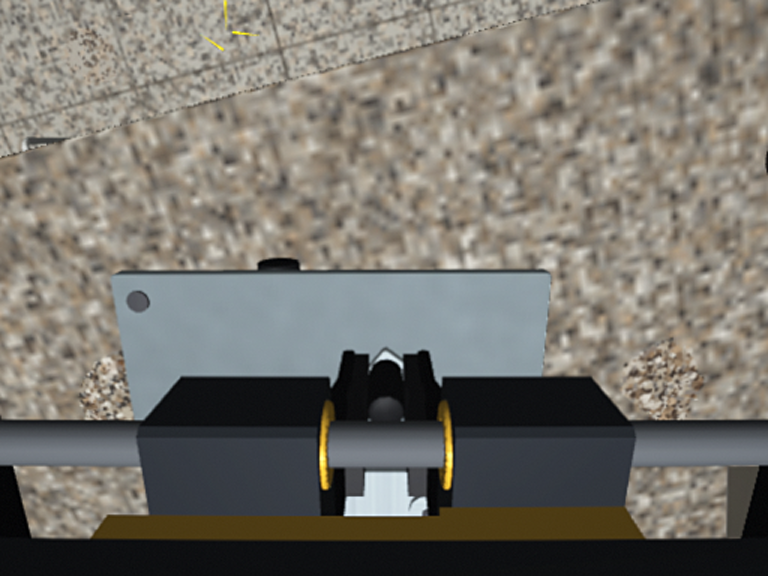

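Request:
carry_out --targets '[[[-4.2,0,-6.3],[0,0,0]],[[-3.5,0,-6.9],[0,0,0]],[[-2.5,0,-7.4],[0,0,0]],[[-1.4,0,-7.7],[0,0,0]],[[-0.5,0,-7.8],[0,0,0]],[[0,0,0],[0,0,0]],[[0,0,0],[0,0,0]]]' --squeeze 10

```text
time_s: 21.95
tool_pos: [0.5242, -0.2357, 0.0699]
tool_rot: [-90.1, 0.0, 76.6]
force: [-0.5, -1.9, -0.3]
grip_width: 0.0117
```

```bash
python3 seat.py; python3 - <<'E'
from hold import *
im,C,o=snap("wrist","w17")
put("w17",cv2.resize(im,None,fx=1.5,fy=1.5,interpolation=cv2.INTER_CUBIC))
E
```

```text
TCP in seat [-69.8   8.3] z 69.9 rot [-9.008e+01  4.000e-02  7.662e+01] F seat [-0.1 -2. ] -0.3 w 0.0116876805795941 t 21.95
```

View pics/w17.png

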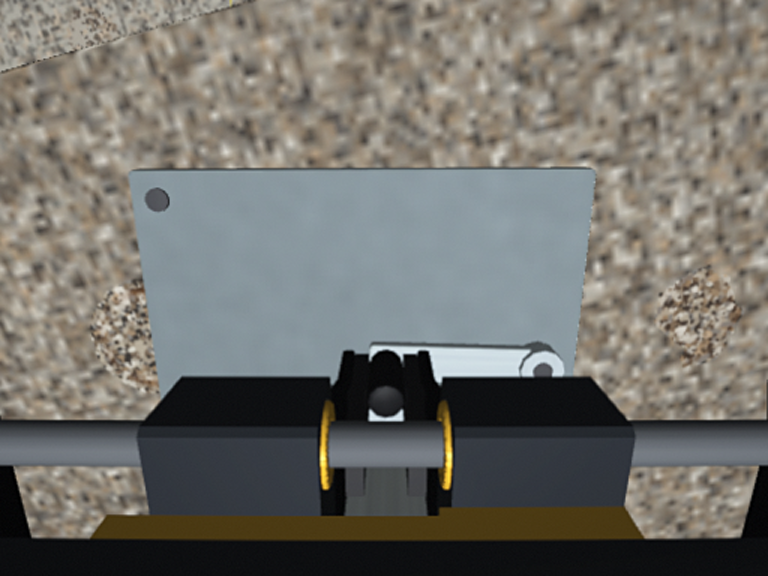

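The keeper arm now lies nearly across behind the plate, with its edge running from (370,343) to (523,347). I'll press it a little further to the stop.

Request:
carry_out --targets '[[[0,0,-1.5],[0,0,0]],[[0,0,-1],[0,0,0]],[[0,0,0],[0,0,0]],[[0,0,0],[0,0,0]]]'

```text
time_s: 22.4
tool_pos: [0.5255, -0.2361, 0.0698]
tool_rot: [-90.0, 0.1, 76.6]
force: [-2.3, -3.0, 0.4]
grip_width: 0.0115
```

```bash
python3 seat.py
```

```text
TCP in seat [-68.5   8.3] z 69.8 rot [-8.997e+01  5.000e-02  7.662e+01] F seat [-1.5 -3.4] 0.4 w 0.011513469692667522 t 22.4
```

Force is building at the stop. Opening the jaw, then lifting.

Request:
carry_out --targets '[[[0,0,0],[0,0,0]],[[0,0,0],[0,0,0]],[[0,0,0],[0,0,0]],[[0,0,0],[0,0,0]],[[0,0,0],[0,0,0]]]' --jaw 0.5

```text
time_s: 22.9
tool_pos: [0.5262, -0.2351, 0.0698]
tool_rot: [-90.0, -0.0, 76.7]
force: [0.4, -0.1, -0.1]
grip_width: 0.0407
```

Request:
carry_out --targets '[[[0,-15,0],[0,0,0]],[[0,-30,0],[0,0,0]],[[0,-40,20],[0,0,0]],[[0,-40,40],[0,0,0]],[[0,-30,35],[0,0,0]],[[0,0,10],[0,0,0]],[[0,0,0],[0,0,0]],[[0,0,0],[0,0,0]],[[0,0,0],[0,0,0]]]'

```text
time_s: 23.8
tool_pos: [0.4288, -0.212, 0.2192]
tool_rot: [-89.9, -0.1, 76.7]
force: [-0.8, 0.5, 0.3]
grip_width: 0.0435
```

```bash
python3 seat.py; python3 - <<'E'
from hold import *
im,C,o=snap("wrist","w18")
v=[.5903,-.2599,-.23264]
big=cv2.resize(im[:,:,::-1],None,fx=1.5,fy=1.5,interpolation=cv2.INTER_CUBIC)
def dr(m,z,col):
    q=proj(C,np.c_[m@Rz(v[2]).T+v[:2],np.full(len(m),z)]); q=(q+.5)*1.5-.5
    cv2.polylines(big,[np.int32(q.round())],True,col,1)
a=np.linspace(0,6.28,30)
for th in (1.4,1.571): dr(np.array([-.07-.056*np.cos(th),.064-.056*np.sin(th)])+.006*np.c_[np.cos(a),np.sin(a)],.091,(0,255,255))
dr(PL,.059,(0,0,255));dr(BT,.115,(0,255,0))
cv2.imwrite("pics/w18.png",big)
im=env.read_camera("side"); cv2.imwrite("pics/s18.png",cv2.resize(im[140:240,200:330,::-1],None,fx=5,fy=5,interpolation=cv2.INTER_CUBIC))
E
```

```text
TCP in seat [-168.2    9.4] z 219.2 rot [-89.93  -0.09  76.68] F seat [-0.9  0.3] 0.3 w 0.04353877760755572 t 23.8
```

View pics/w18.png

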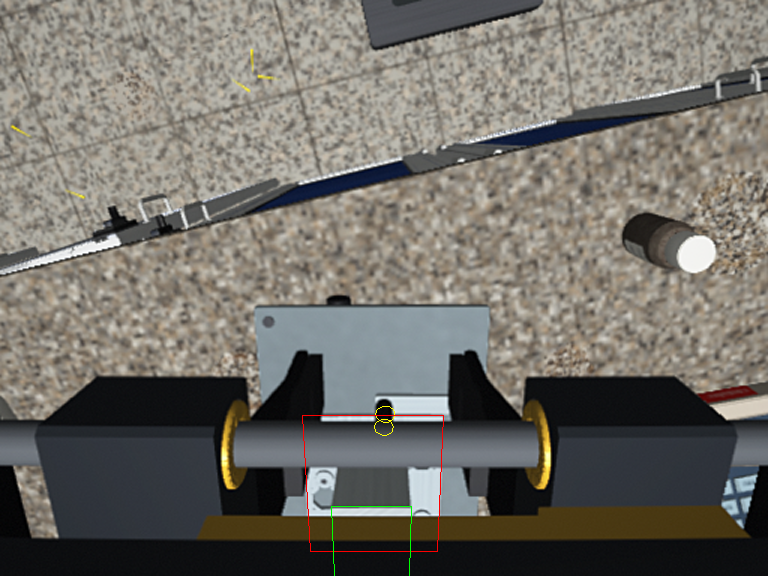

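View pics/s18.png

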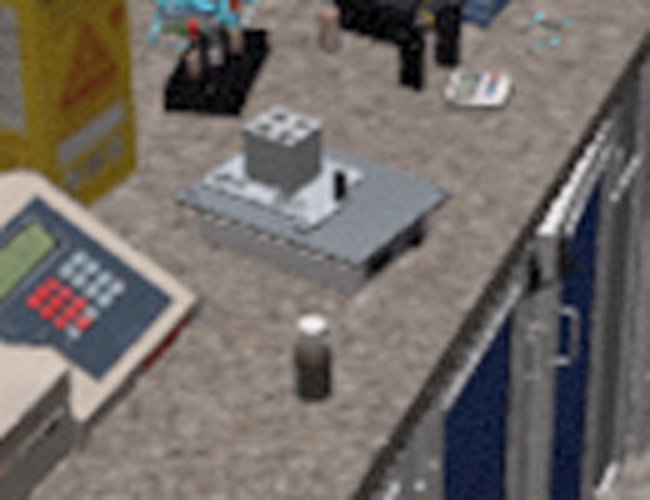

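The gripper hides the knob in that view. Moving forward and up for a clear final check.

Request:
carry_out --targets '[[[0,-20,-30],[0,0,0]],[[0,-25,-40],[0,0,0]],[[0,-25,-40],[0,0,0]],[[0,-10,-30],[0,0,0]],[[0,0,-10],[0,0,0]],[[0,0,0],[0,0,0]],[[0,0,0],[0,0,0]],[[0,0,0],[0,0,0]]]'

```text
time_s: 24.7
tool_pos: [0.573, -0.2468, 0.2996]
tool_rot: [-89.9, 0.0, 76.6]
force: [-0.9, 0.4, 0.6]
grip_width: 0.0434
```

```bash
python3 seat.py; python3 - <<'E'
from hold import *
im,C,o=snap("wrist","w19")
v=[.5903,-.2599,-.23264]
big=cv2.resize(im[60:260,110:370,::-1],None,fx=3,fy=3,interpolation=cv2.INTER_CUBIC)
def dr(m,z,col):
    q=proj(C,np.c_[m@Rz(v[2]).T+v[:2],np.full(len(m),z)]); q=(q-[110,60]+.5)*3-.5
    cv2.polylines(big,[np.int32(q.round())],True,col,1)
a=np.linspace(0,6.28,30)
for th in (1.4,1.571): dr(np.array([-.07-.056*np.cos(th),.064-.056*np.sin(th)])+.006*np.c_[np.cos(a),np.sin(a)],.091,(0,255,255))
dr(PL,.059,(0,0,255));dr(BT,.115,(0,255,0))
cv2.imwrite("pics/w19.png",big)
E
```

```text
TCP in seat [-19.8   8.8] z 299.6 rot [-8.990e+01  4.000e-02  7.662e+01] F seat [-0.9  0.2] 0.6 w 0.04344730569301171 t 24.7
```

View pics/w19.png

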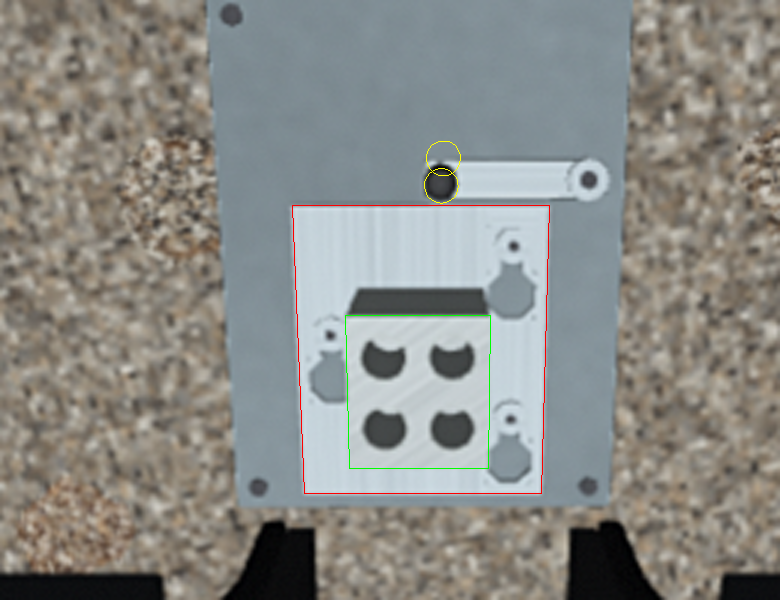

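The overlay of the home pose matches the holder within a pixel. All three stud heads sit at the slot ends, and the knob at (441,183) matches the 1.571 stop circle. Handing in.

```bash
python3 - <<'E'
from cell import env
print(env.sign_off())
E
```

```text
the job is handed in; nothing more can be done
None
```

The tube block is mounted, fully home under the stud heads, and the keeper is locked behind its plate. I handed the job in at about 25 s of the 59 s allowed; the sign-off gives no verdict.

1. **Placing:** I gripped the block, lined it up over the studs using the wrist camera, set it down flat and let go. Two of the three stud heads could be seen through their round entries afterwards; the gripper hid the third.
2. **Sliding home:** I pushed the block about 20 mm along its slots with closed fingers. It stopped, and the push force rose to about 11 N. After backing off, its rear edge lay on the predicted home line.
3. **Keeper:** I carried the keeper knob round its arc until force built up at the stop, then released it.

In the last wrist picture, the drawn home outline matches the plate and block to within about a pixel. All three heads sit at the slot ends, and the knob matches the 1.571 rad stop mark rather than the 1.4 one. The gripper was raised well clear with no contact force.

The last side picture showed the vial and the timer apparently undisturbed, but I did not measure their positions again. I did not check the slide box at the end; the arm never touched it. No check failed or disagreed.

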